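# Unpack the stacked paint tins onto their coasters

### The arm

A 6-joint arm with a two-finger parallel gripper is mounted at the origin on the work surface. World frame = base frame: x ahead of the robot, y to its left, z up, the work surface at z = 0. Lengths are in mm, angles in rad, forces in N, time in s.
With the tool pointing down it reaches from about 400 to 925 mm from the base axis. Payload 12.5 kg.
Tool frame: the origin (TCP) lies at the centre of the arm's flange, where the gripper is bolted on; the fingertips stand 190 mm ahead of it and the grasp point (between the pads) lies 171 mm ahead of it; z points along the fingers, y is the line along which they close (so a half turn about z gives the same grasp; the last joint's range is limited). The gripper opens to 95 mm and grips with 3 to 60 N. Pads are 20 mm wide; open, the fingers measure 119 mm over their backs; the gripper's body (75 mm by 180 mm) begins 59 mm behind the grasp point.
Start: joints at [1.227, 0.491, 1.559, -0, 1.092, -0.106], TCP at [147.204, 607.417, 404.761] pointing down, gripper open.
Joint ranges: [-3.1, 3.1], [-0.84, 2.19], [0.05, 2.79], [-1.13, 4.28], [0.06, 2.93], [-2.69, 2.69]. Speed limits (rad/s): [2.22, 2.22, 2.79, 3.14, 3.14, 3.14].

### API

Orientations are given as [roll, pitch, yaw] about the fixed x, y, z axes, in that order (R = Rz(yaw) Ry(pitch) Rx(roll)).
In Python, from cell import env, read_camera, search_frame, cut_out gives the robot as it stands. The module is installed in compiled form; this text tells all that it offers.
- The arm moves only by the tool move_arm, never from a script. Its argument "commands" is a list of rows, each a list of 3 entries, a list of its own where there are three numbers: the shift along the world's x, y, z normalised to -1 to 1, where 1 is 0.03 m, then the turn about the world's z normalised to -1 to 1, where 1 is 0.08 rad, then the opening, from -1 (shut) to 1 (fully open), so that 0 is half open. A call has 1 to 20 rows; each row shifts and turns the commanded pose from where the row before left it; what a row does not reach is not made up. A row lasts 1/12 s, in which the tool goes at most 41.7 mm and 7.16 degrees, less where a joint would pass 70% of its speed; a pose out of reach is approached as far as the arm can. A call with a number of a shift or a turn outside -1 to 1 is refused whole. A call with a gripper value outside its range is refused whole. The fingers move at their own pace and stop on an object; the grip force is fixed at half the most. Time passes only in rows, so rows that do not move let the fingers close. It gives the time, the measured TCP pose, the force, the opening and the grip force at its end, in the units of the state.
- env.state(): the state, without advancing time (a new reading comes with each control period).
- read_camera(name): name is "scene" or "top" or "wrist"; returns a dict with "image" (420x560x3 uint8, red, green, blue), "fx", "fy", "cx", "cy" (pixels), "rvec" (rotation vector, rad) and "tvec" (3), from world to camera coordinates, as OpenCV has them. Camera axes: x right, y down, z forward; pixel columns grow to the right and rows downward; lengths in mm; the calibration is good to about 2 mm. A picture is of the moment at which its call begins. There is no depth.
- env.job_done(): hands the job in; it is judged then, once.
Trained networks look in a picture, given as the dict that the camera call returned (one of the last four; its "shot" number tells which), for a name from the list of things; names that differ only in an ending like _2 or _b are one class to them, and where a whole thing is asked for, a point or a joint stands for the part that bears it (a point fixed in the world has none). Each returns a list of dicts, best first, with "confidence" (0 to 1); they miss things now and then, are a little off and sometimes report something else, mostly with a low value. They report only what shows in the picture. A call takes as long as a camera call. They do not tell look-alikes from the thing itself.
- search_frame(thing, picture): "at" ([column, row] in pixels, amid what is visible of it).
- cut_out(thing, picture): "region" (420x560 bool, what is visible of it) and "at" ([column, row] in pixels, amid what is visible of it).
The state is a dict: "t": time; "joints": joint angles; "qvel": joint speeds; "tau": joint torques, N m; "eef_pos": TCP position; "tcp_rot": TCP orientation; "ft_force": force on the tool from outside, world axes, zero at the start; "moment": the same for the moment, N m; "opening": opening from 0.0 (shut) to 1.0 (fully open); "grip_force": force on a finger pad.
Only numpy, scipy, OpenCV 4.12 (cv2) and the standard library are available. Lean on these libraries where they do the work, as an engineer would, in place of code of your own. Each camera call takes 0.05 s, during which the arm holds its last target. There are 200 camera calls.

### The job

Get the bench ready for painting: first, before moving any tin, swing the handle of the tin carrier all the way down to its far side, and leave it there. Then take the two stacks of paint tins apart one tin at a time and stand each tin in the middle of the coaster whose rim has the tin's colour. Keep every tin upright the whole time, and set it down rather than drop it.

Things in the scene. Friction and masses are not known exactly. Their poses are not given: they have to be found in the camera images.
- bail (a joint): Angle of the carrier's bail handle (steel-wire U, 248 mm wide), rad: 0 = upright over the two stacks (a stop), growing as it swings down to the far side, away from the robot (the carrier's +x), 1.55 = level, fully down (a stop). Its level hinge axis lies 60 mm above the table over the middle of the carrier. Stiff: it stays where it is left; 1 to 2 N at the grip moves it.
- bail_grip (a point): Centre of the bail's round wooden grip (16 mm diameter, 110 mm long), 140 mm from the hinge axis. y axis: along the grip and hinge; z axis: from hinge to grip. Grey carrier, fixed: 130 x 236 mm (long along y), floor 4 mm thick, lips 8 mm (long sides) and 12 mm (ends), 74 mm ears at mid-ends. The stacks stand about 50 mm either side of its centre along y.
- red_tin_center (a point): Centre (half-way up) of the red paint tin: closed upright cylinder with a red lid and a red band, 60 mm diameter, 54 mm high, about 200 g; at the start it stands on the carrier's floor as the bottom of one of the two stacks, so a coloured ring of its lid shows round the smaller tin on it. z axis along the tin, up.
- blue_tin_center (a point): Centre (half-way up) of the blue paint tin: closed upright cylinder with a blue lid and a blue band, 60 mm diameter, 54 mm high, about 200 g; at the start it stands on the carrier's floor as the bottom of one of the two stacks, so a coloured ring of its lid shows round the smaller tin on it. z axis along the tin, up.
- yellow_tin_center (a point): Centre (half-way up) of the yellow paint tin: closed upright cylinder with a yellow lid and a yellow band, 42 mm diameter, 46 mm high, about 90 g; at the start it stands loose on the lid of one of the two big tins, on top of a stack. z axis along the tin, up.
- green_tin_center (a point): Centre (half-way up) of the green paint tin: closed upright cylinder with a green lid and a green band, 42 mm diameter, 46 mm high, about 90 g; at the start it stands loose on the lid of one of the two big tins, on top of a stack. z axis along the tin, up.
- red_coaster: Fixed round coaster, 84 mm diameter, 6 mm thick, cork centre with a wide red rim. Origin at the centre of its underside, on the table; z up.
- blue_coaster: Fixed round coaster, 84 mm diameter, 6 mm thick, cork centre with a wide blue rim. Origin at the centre of its underside, on the table; z up.
- yellow_coaster: Fixed round coaster, 84 mm diameter, 6 mm thick, cork centre with a wide yellow rim. Origin at the centre of its underside, on the table; z up.
- green_coaster: Fixed round coaster, 84 mm diameter, 6 mm thick, cork centre with a wide green rim. Origin at the centre of its underside, on the table; z up.
Mind the look-alikes: they are no part of the job. What is shaped like the part that bears green_tin_center but brown is not meant.

How it is judged:
By the outcome, as a careful person would: the job done as asked, in the order asked, and still so for the second after the job is handed in, with the robot touching nothing.
It also fails if it takes over 115 s, if anything falls off the work surface, if the arm or the gripper's body presses on something with over 40 N, if the wrist force passes 120 N, or if a joint passes its speed limit or range.

## Working session

There is one attempt and no reset: what is moved stays moved. The work goes in short steps, Python scripts to look and compute and a tool call to move; the robot and the scene stay as the last step left them, time stands still between calls to the robot, and variables do not carry over. Pictures are saved under pics/ and viewed, at most 14 in all, crops included, and the job is handed in when it is done.

Besides the shell and the picture viewer there is one more tool, called by a JSON object that holds its "api" and its "payload". move_arm: Moves the arm, as the interface text tells. Its arguments: {"type":"object","properties":{"commands":{"type":"array","items":{"type":"array"}}},"required":["commands"]}

```bash
mkdir -p pics; cat > h.py <<'E'
import numpy as np, cv2
from cell import env, read_camera, search_frame, cut_out
def save(p,n): cv2.imwrite('pics/'+n+'.png',p['image'][:,:,::-1])
def ray(p,uv):
    R=cv2.Rodrigues(np.array(p['rvec'],float))[0]; t=np.array(p['tvec'],float).ravel()
    d=R.T@np.array([(uv[0]-p['cx'])/p['fx'],(uv[1]-p['cy'])/p['fy'],1.]); return -R.T@t,d
def atz(p,uv,z):
    c,d=ray(p,uv); return c+d*(z-c[2])/d[2]
def proj(p,X): 
    return cv2.projectPoints(np.array(X,float).reshape(-1,1,3),np.array(p['rvec'],float),np.array(p['tvec'],float),np.array([[p['fx'],0,p['cx']],[0,p['fy'],p['cy']],[0,0,1.]]),None)[0][:,0]
E
python3 - <<'E'
from h import *
s=env.state(); print({k:np.round(v,3) for k,v in s.items()})
Z=dict(bail_grip=200,red_tin_center=31,blue_tin_center=31,yellow_tin_center=81,green_tin_center=81,red_coaster=6,blue_coaster=6,yellow_coaster=6,green_coaster=6)
for n in ['top','scene']:
    p=read_camera(n); save(p,n+'0'); print(n,np.round(ray(p,(280,210))[0]))
    for k,z in Z.items():
        for r in search_frame(k,p)[:3]: print(k,np.round(r['at']),round(r['confidence'],2),np.round(atz(p,r['at'],z)))
E
```

```text
{'t': np.float64(0.0), 'joints': array([ 1.227,  0.492,  1.559, -0.   ,  1.092, -0.106]), 'qvel': array([-0.001,  0.   ,  0.   ,  0.001,  0.002, -0.   ]), 'tau': array([ 2.0000e-03, -6.1264e+01, -2.5818e+01,  6.9000e-02,  4.8000e-02,
       -0.0000e+00]), 'eef_pos': array([147.193, 607.393, 404.161]), 'tcp_rot': array([-3.141, -0.   ,  2.904]), 'ft_force': array([-0.019, -0.67 ,  0.44 ]), 'moment': array([ 0.045,  0.018, -0.031]), 'grip_force': np.float64(0.0), 'opening': np.float64(1.002)}
top [433.  -3. 923.]
bail_grip [305. 234.] 0.71 [470. -39. 200.]
red_tin_center [283. 224.] 0.69 [503.   4.  31.]
blue_tin_center [310. 235.] 0.48 [478. -57.  31.]
yellow_tin_center [276. 223.] 0.71 [504.  20.  81.]
yellow_tin_center [154. 191.] 0.55 [584. 292.  81.]
green_tin_center [322. 228.] 0.89 [489. -81.  81.]
green_tin_center [323. 292.] 0.72 [351. -79.  81.]
green_tin_center [365. 140.] 0.7 [ 686. -187.   81.]
red_coaster [155. 193.] 0.6 [591. 316.   6.]
blue_coaster [320. 231.] 0.63 [486. -85.   6.]
blue_coaster [302. 196.] 0.42 [572. -44.   6.]
yellow_coaster [176. 276.] 0.65 [390. 263.   6.]
green_coaster [401. 191.] 0.75 [ 577. -285.    6.]
scene [1079. -284.  627.]
bail_grip [266. 197.] 0.8 [547. -47. 200.]
red_tin_center [284. 243.] 0.76 [516.  11.  31.]
blue_tin_center [246. 250.] 0.57 [501. -76.  31.]
yellow_tin_center [289. 218.] 0.9 [494.  33.  81.]
yellow_tin_center [160. 318.] 0.43 [ 642. -284.   81.]
green_tin_center [243. 227.] 0.97 [481. -71.  81.]
green_tin_center [219. 217.] 0.81 [ 426. -109.   81.]
green_tin_center [265. 197.] 0.7 [400.  17.  81.]
red_coaster [411. 234.] 0.6 [592. 324.   6.]
blue_coaster [146. 249.] 0.63 [ 381. -274.    6.]
blue_coaster [283. 244.] 0.17 [494.  20.   6.]
yellow_coaster [348. 193.] 0.59 [381. 278.   6.]
green_coaster [162. 318.] 0.61 [ 583. -282.    6.]
```

```bash
sleep 0
```

```text
(no output)
```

View pics/top0.png

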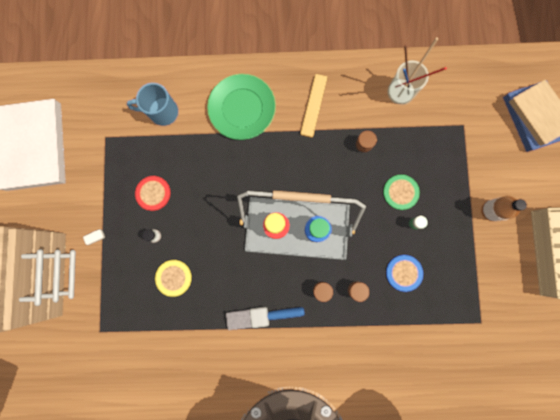

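View pics/scene0.png

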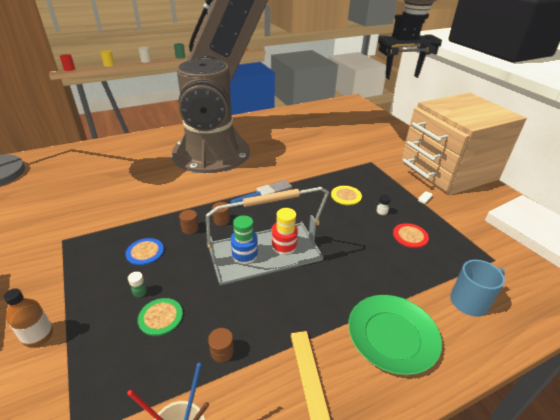

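Top view: bail wire grip at about (302,197), already leaning to the far side; yellow on red at (276,224), green on blue at (319,229). Coasters: red (153,193), yellow (173,278), green (402,191), blue (405,273). Brown look-alikes and shakers stand nearby.

```bash
cat >> h.py <<'E'
from scipy.optimize import least_squares
def hue(p,c):
    h=cv2.cvtColor(p['image'],cv2.COLOR_RGB2HSV).astype(int); H,S,V=h[...,0],h[...,1],h[...,2]
    m={'red':(H<5)|(H>174),'yellow':(H>23)&(H<35),'green':(H>50)&(H<85),'blue':(H>100)&(H<122)}[c]
    return (m&(S>150)&(V>90)).astype(np.uint8)
def blob(p,c,uv,r=26):
    m=hue(p,c); k=np.zeros_like(m); cv2.circle(k,(int(uv[0]),int(uv[1])),r,1,-1); m=m*k
    pts=np.argwhere(m)[:,::-1]; hull=cv2.convexHull(pts.astype(np.int32)); M=cv2.moments(hull)
    return np.array([M['m10']/M['m00'],M['m01']/M['m00']]),len(pts),cv2.boundingRect(hull)
def tri(ps,uvs):
    A=[];b=[]
    for p,uv in zip(ps,uvs):
        c,d=ray(p,uv); d/=np.linalg.norm(d); P=np.eye(3)-np.outer(d,d); A.append(P); b.append(P@c)
    return np.linalg.lstsq(np.vstack(A),np.hstack(b),rcond=None)[0]
E
python3 - <<'E'
from h import *
T=read_camera('top'); S=read_camera('scene')
C=dict(red=((153,193),(411,234)),yellow=((173,278),(347,194)),green=((402,191),(160,316)),blue=((405,273),(145,250)))
for c,(a,b) in C.items():
    A=blob(T,c,a); B=blob(S,c,b); print(c,A,np.round(atz(T,A[0],6)),np.round(atz(S,B[0],6)))
for c,uv,z,r in [('yellow',(276,223),104,20),('green',(319,228),104,20),('red',(276,226),58,20),('blue',(319,231),58,20)]:
    A=blob(T,c,uv,r); print('tin',c,A,np.round(atz(T,A[0],z)))
g=[]
for p in (T,S):
    r=cut_out('bail_grip',p)[0]; m=r['region']; pts=np.argwhere(m)[:,::-1]; print(r['confidence'],len(pts),pts.mean(0),cv2.minAreaRect(pts.astype(np.int32)))
    # grip wood only
    h=cv2.cvtColor(p['image'],cv2.COLOR_RGB2HSV).astype(int); w=m&(h[...,0]<25)&(h[...,1]>70)&(h[...,2]>120); q=np.argwhere(w)[:,::-1]; R=cv2.minAreaRect(q.astype(np.int32)); print(len(q),R); g.append(R[0]);
print('grip',tri((T,S),g), [np.round(proj(p,tri((T,S),g))-g[i],1) for i,p in enumerate((T,S))])
for z in (150,170,190,200): print(z,atz(T,g[0],z).round(),atz(S,g[1],z).round())
# carrier floor: gray
im=T['image'].astype(int); m=((im.max(2)-im.min(2))<25)&(im.min(2)>70); 
k=np.zeros(m.shape,bool); k[195:265,240:356]=1; q=np.argwhere(m&k)[:,::-1]; print(cv2.minAreaRect(q.astype(np.int32)))
big=cv2.resize(T['image'][170:290,210:390],None,fx=4.4,fy=4.4,interpolation=cv2.INTER_CUBIC); cv2.imwrite('pics/topc.png',big[:,:,::-1])
E
```

```text
red (array([152.2587511 , 192.90448549]), 466, (135, 176, 36, 35)) [592. 323.   6.] [594. 321.   6.]Traceback (most recent call last):
  File "<stdin>", line 5, in <module>
  File "h.py", line 19, in blob
    return np.array([M['m10']/M['m00'],M['m01']/M['m00']]),len(pts),cv2.boundingRect(hull)
                     ~~~~~~~~^~~~~~~~~
ZeroDivisionError: float division by zero
```

```bash
sed -i "s/(H>23)&(H<35)/(H>24)\&(H<42)/; s/(H>50)&(H<85)/(H>45)\&(H<90)/; s/(H>100)&(H<122)/(H>98)\&(H<125)/; s/(S>150)&(V>90)/(S>130)\&(V>80)/; s/H<5)|(H>174)/H<7)|(H>172)/" h.py
cat > m.py <<'E'
from h import *
T=read_camera('top'); S=read_camera('scene')
h=cv2.cvtColor(T['image'],cv2.COLOR_RGB2HSV); print(h[278-17:278+18:3,173].tolist())
C=dict(red=((153,193),(411,234)),yellow=((173,278),(347,194)),green=((402,191),(160,316)),blue=((405,273),(145,250)))
for c,(a,b) in C.items():
  try:
    A=blob(T,c,a); B=blob(S,c,b); print(c,A,np.round(atz(T,A[0],6)),np.round(atz(S,B[0],6)))
  except Exception as e: print(c,e)
for c,uv,z,r in [('yellow',(276,223),104,20),('green',(319,228),104,20),('red',(276,226),58,20),('blue',(319,231),58,20)]:
  try:
    A=blob(T,c,uv,r); print('tin',c,A,np.round(atz(T,A[0],z)))
  except Exception as e: print(c,e)
g=[]
for p in (T,S):
    r=cut_out('bail_grip',p)[0]; m=r['region']; pts=np.argwhere(m)[:,::-1]; print(r['confidence'],len(pts),pts.mean(0),cv2.minAreaRect(pts.astype(np.int32)))
    h=cv2.cvtColor(p['image'],cv2.COLOR_RGB2HSV).astype(int); w=m&(h[...,0]<25)&(h[...,1]>70)&(h[...,2]>120); q=np.argwhere(w)[:,::-1]; R=cv2.minAreaRect(q.astype(np.int32)); print(len(q),R); g.append(R[0]);
print('grip',tri((T,S),g), [np.round(proj(p,tri((T,S),g))-g[i],1) for i,p in enumerate((T,S))])
im=T['image'].astype(int); m=((im.max(2)-im.min(2))<25)&(im.min(2)>70); 
k=np.zeros(m.shape,bool); k[207:265,244:352]=1; q=np.argwhere(m&k)[:,::-1]; print(cv2.minAreaRect(q.astype(np.int32)))
big=cv2.resize(T['image'][170:290,210:390],None,fx=4.4,fy=4.4,interpolation=cv2.INTER_CUBIC); cv2.imwrite('pics/topc.png',big[:,:,::-1])
E
python3 m.py
```

```text
[[26, 129, 255], [29, 115, 255], [16, 99, 242], [16, 98, 242], [16, 99, 240], [16, 101, 230], [16, 99, 236], [15, 100, 232], [16, 99, 236], [15, 101, 235], [27, 114, 255], [29, 120, 255]]
red (array([152.36775733, 192.78357192]), 524, (135, 175, 36, 36)) [593. 323.   6.] [593. 321.   6.]
yellow (array([172.81277426, 277.85730538]), 154, (155, 260, 37, 37)) [385. 271.   6.] [386. 269.   6.]
green float division by zero
blue (array([403.84710539, 272.59953818]), 357, (386, 255, 37, 36)) [ 383. -278.    6.] [ 386. -279.    6.]
tin yellow (array([272.41987179, 224.81196581]), 14, (265, 215, 18, 18)) [497.  26. 104.]
green float division by zero
tin red (array([277.08005083, 227.05209657]), 152, (264, 214, 25, 25)) [496.  17.  58.]
tin blue (array([316.54244548, 229.08255452]), 147, (305, 216, 26, 25)) [488. -72.  58.]
0.92 838 [301.8902148  198.96897375] ((301.13555908203125, 207.77882385253906), (127.50348663330078, 31.711782455444336), 3.608468770980835)
467 ((301.0617980957031, 196.19705200195312), (58.59612274169922, 8.206524848937988), 4.39870548248291)
0.97 1030 [269.14854369 202.15825243] ((266.84979248046875, 212.64910888671875), (39.362571716308594, 130.20350646972656), 77.8686752319336)
495 ((258.79693603515625, 214.77261352539062), (38.59505844116211, 113.56486511230469), 77.8686752319336)
grip [545.0674466  -47.40203028 155.5985334 ] [array([[6. , 2.2]]), array([[ 6.6, -0.2]])]
((297.5, 233.5), (53.0, 107.0), 90.0)
```

View pics/topc.png

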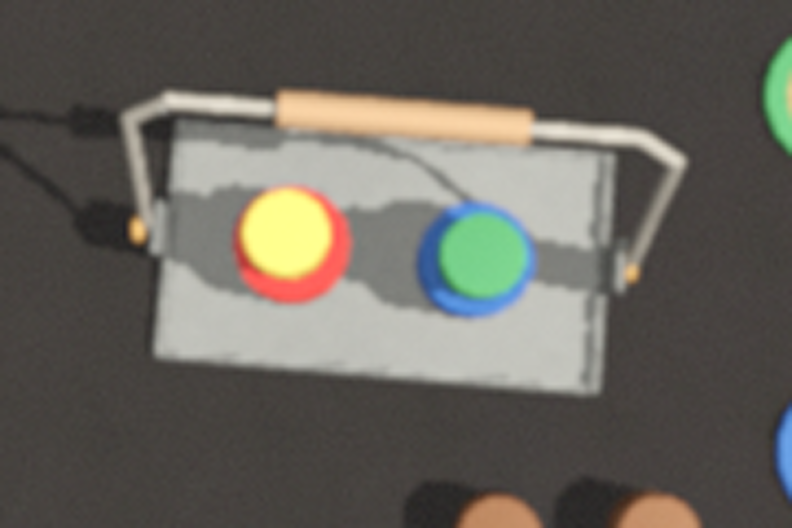

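```bash
python3 - <<'E'
from h import *
T=read_camera('top'); S=read_camera('scene')
f=lambda u,v:(210+(u+.5)/4.4-.5,170+(v+.5)/4.4-.5)
for n,uv,z in [('pinL',(138,230),60),('pinR',(632,274),60),('Y',(286,233),104),('G',(485,255),104),('R',(292,244),58),('B',(477,260),58),('TL',(177,122),8),('TR',(614,153),8),('BR',(600,393),8),('BL',(155,357),8)]: print(n,atz(T,f(*uv),z).round(1))
g=tri((T,S),[f(404,117),(271,198)]); print('grip',g.round(1),proj(T,g)-f(404,117),proj(S,g)-(271,198))
a=tri((T,S),[f(277,107),(299,193.5)]);b=tri((T,S),[f(531,127),(243,203.5)]);print(a.round(),b.round())
for c in ((402,191),): 
  h=cv2.cvtColor(T['image'],cv2.COLOR_RGB2HSV); print(h[191-17:191+18:4,402].tolist(), atz(T,(401.5,191.5),6))
h=cv2.cvtColor(S['image'],cv2.COLOR_RGB2HSV)
E
sed -i "s/(S>130)/(S>105)/" h.py; python3 - <<'E'
from h import *
T=read_camera('top'); S=read_camera('scene')
for p,uv in ((T,(402,191)),(S,(160,316))):
    A=blob(p,'green',uv); print(A,atz(p,A[0],6).round(1))
E
```

```text
pinL [509.6  99.3  60. ]
pinR [ 479.4 -154.2   60. ]
Y [502.   21.4 104. ]
G [488.4 -75.5 104. ]
R [500.1  19.8  58. ]
B [489.  -75.4  58. ]
TL [573.5  82.9   8. ]
TR [ 548.8 -156.9    8. ]
BR [ 418.6 -142.9    8. ]
BL [444.6  97.3   8. ]
grip [544.2 -34.9 191.7] [[0.15383234 0.06266908]] [[ 0.16752225 -0.00252232]]
[551.  22. 190.] [538. -90. 191.]
[[61, 86, 122], [63, 94, 209], [15, 97, 245], [16, 99, 241], [15, 100, 231], [16, 99, 237], [16, 97, 248], [15, 100, 237], [66, 101, 217]] [ 576.63344601 -284.92018297    6.        ]
(array([398.82530629, 190.14364174]), 182, (383, 175, 36, 34)) [ 580.2 -278.7    6. ]
(array([159.72141213, 316.41059094]), 673, (137, 298, 46, 38)) [ 578.9 -284.5    6. ]
```

{"api": "move_arm", "payload": {"commands": [[[0.6,-1,0.05],-0.9,-1],[[0.6,-1,0.05],-0.9,-1],[[0.6,-1,0.05],-0.9,-1],[[0.6,-1,0.05],-0.9,-1],[[0.6,-1,0.05],-0.9,-1],[[0.6,-1,0.05],-0.9,-1],[[0.6,-1,0.05],-0.9,-1],[[0.6,-1,0.05],-0.9,-1],[[0.6,-1,0.05],-0.9,-1],[[0.6,-1,0.05],-0.9,-1],[[0.6,-1,0.05],-0.9,-1],[[0.6,-1,0.05],-0.9,-1],[[0.6,-1,0.05],-0.9,-1],[[0.6,-1,0.05],-0.9,-1],[[0.6,-1,0.05],-0.9,-1],[[0.6,-1,0.05],-0.9,-1],[[0.6,-1,0.05],-0.9,-1],[[0.6,-1,0.05],-0.9,-1],[[0.6,-1,0.05],-0.9,-1],[[0.6,-1,0.05],-0.9,-1]]}}

```text
t: 3.17
eef_pos: [507.8, 5.6, 435.0]
tcp_rot: [3.141, -0.0, 1.46]
ft_force: [1.4, 0.3, 0.9]
opening: 0.003
grip_force: 0.0
```

{"api": "move_arm", "payload": {"commands": [[[0.09,-0.6,0],0,-1],[[0.09,-0.6,0],0,-1],[[0,0,-0.9],0,-1],[[0,0,-0.9],0,-1],[[0,0,-0.9],0,-1],[[0,0,-0.95],0,-1],[[0,0,0],0,-1],[[0.4,-0.045,0],0,-1],[[0.4,-0.045,0],0,-1],[[0.4,-0.045,0],0,-1],[[0.4,-0.045,0],0,-1],[[0.4,-0.045,0],0,-1],[[0.4,-0.045,0],0,-1],[[0.15,0,0],0,-1],[[0,0,0],0,-1]]}}

```text
t: 4.42
eef_pos: [589.7, -36.7, 326.3]
tcp_rot: [3.14, 0.0, 1.464]
ft_force: [-0.8, 0.2, -0.1]
opening: -0.0
grip_force: 0.0
```

```bash
python3 - <<'E'
from h import *
S=read_camera('scene'); save(S,'s1')
E
```

```text
(no output)
```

View pics/s1.png

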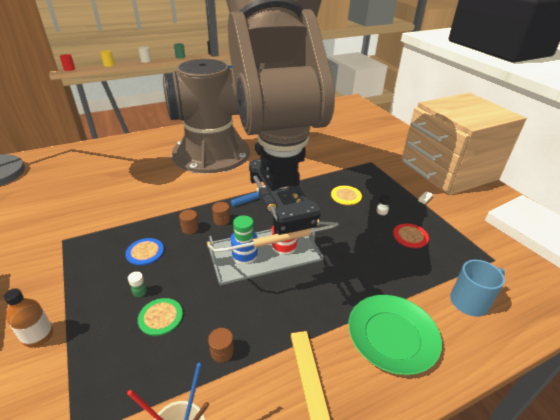

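The bail has swung past the stacks, grip at about (268,240), finger behind it. Now push down from above.

{"api": "move_arm", "payload": {"commands": [[[0,0,0.7],0,-1],[[0,0,0.7],0,-1],[[0.4,-0.05,0],0,-1],[[0.4,-0.05,0],0,-1],[[0.05,0,-0.5],0,-1],[[0.1,0,-0.5],0,-1],[[0.12,0,-0.33],0,-1],[[0.12,-0.05,-0.33],0,-1],[[0.12,0,-0.33],0,-1],[[0.1,0,-0.33],0,-1],[[0.1,-0.02,-0.33],0,-1],[[0.05,0,-0.33],0,-1],[[0.05,0,-0.33],0,-1],[[0.03,0,-0.33],0,-1],[[0,0,-0.2],0,-1],[[0,0,0],0,-1]]}}

```text
t: 5.8
eef_pos: [642.5, -42.4, 254.8]
tcp_rot: [3.12, 0.001, 1.463]
ft_force: [32.8, -1.5, -0.2]
opening: 0.005
grip_force: 16.1
```

```bash
python3 - <<'E'
from h import *
S=read_camera('scene'); T=read_camera('top')
a=cv2.resize(S['image'][150:300,180:380],(533,400)); b=cv2.resize(T['image'][130:280,200:400],(533,400)); cv2.imwrite('pics/c2.png',cv2.resize(np.hstack([a,b]),(800,300))[:,:,::-1])
E
```

```text
(no output)
```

View pics/c2.png

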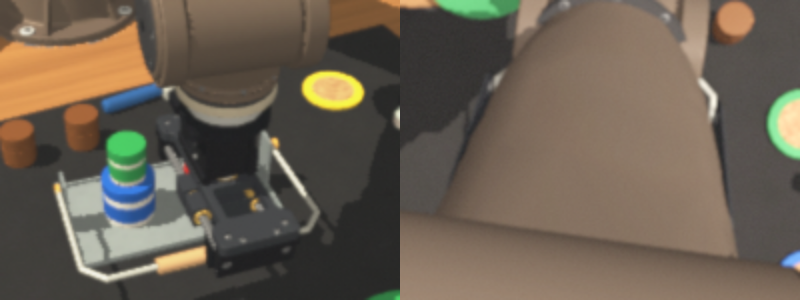

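The bail is nearly down, with the finger apparently slid onto its far side; back off outward, then up, and look.

{"api": "move_arm", "payload": {"commands": [[[0.4,0,0],0,-1],[[0.4,0,0],0,-1],[[0.4,0,0],0,-1],[[0,0,0.9],0,-1],[[0,0,0.9],0,-1],[[0,0,0.9],0,-1],[[0,0,0.9],0,-1],[[-0.8,0,0.8],0,-1],[[-0.8,0.8,0.8],0,-1],[[-0.8,0.8,0.2],0,-1],[[-0.8,0.8,0],0,-1],[[-0.8,0.8,0],0,-1],[[-0.8,0.9,0],0,-1],[[-0.8,0.9,0],0,-1],[[-0.8,0.9,0],0,-1],[[-0.5,0.9,0],0,-1],[[0,0.9,0],0,-1],[[0,0,0],0,-1]]}}

```text
t: 7.4
eef_pos: [465.7, 192.2, 414.9]
tcp_rot: [3.141, -0.001, 1.467]
ft_force: [-0.1, -0.5, 0.3]
opening: 0.007
grip_force: 0.0
```

```bash
python3 - <<'E'
from h import *
S=read_camera('scene'); T=read_camera('top')
a=cv2.resize(S['image'][150:300,180:380],(533,400)); b=cv2.resize(T['image'][130:280,200:400],(533,400)); cv2.imwrite('pics/c3.png',cv2.resize(np.hstack([a,b]),(800,300))[:,:,::-1])
for p in(S,T):
  for r in search_frame('bail_grip',p)[:2]: print(r['at'],r['confidence'])
E
```

```text
[284.7, 275.4] 0.59
[313.1, 164.4] 0.71
```

View pics/c3.png

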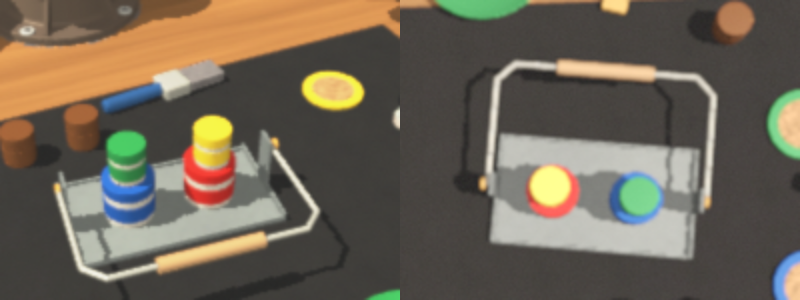

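```bash
python3 - <<'E'
from h import *
S=read_camera('scene'); T=read_camera('top')
def wood(p,x0,y0,x1,y1):
    h=cv2.cvtColor(p['image'],cv2.COLOR_RGB2HSV).astype(int); w=(h[...,0]<25)&(h[...,1]>70)&(h[...,2]>120)
    k=np.zeros(w.shape,bool);k[y0:y1,x0:x1]=1; q=np.argwhere(w&k)[:,::-1]; R=cv2.minAreaRect(q.astype(np.int32)); print(len(q),R); return R[0]
us=[wood(T,275,155,332,175),wood(S,253,262,318,290)]
g=tri((T,S),us); print(g.round(1)); print(proj(T,g)-us[0],proj(S,g)-us[1])
x=(g[:2]-[495.5,-28.5])@[.994,-.112]; print(x, np.arctan2(x,g[2]-60), np.hypot(x,g[2]-60))
for th in(1.35,1.45,1.55):
    w=[495.5+.994*140*np.sin(th),-28.5-.112*140*np.sin(th),60+140*np.cos(th)]; print(th,proj(T,w),proj(S,w))
E
```

```text
416 ((302.48822021484375, 164.65293884277344), (49.545936584472656, 8.436614036560059), 4.39870548248291)
492 ((285.0000305175781, 275.5), (8.731282234191895, 56.995872497558594), 75.96376037597656)
[635.5 -45.3  69.8]
[[0.1925302  0.08229637]] [[ 0.2466541 -0.0077698]]
141.07998440189937 1.501478024453796 141.41961090349375
1.35 [[302.47750432 164.43744666]] [[285.306349   266.31794496]]
1.45 [[302.31144171 164.84111124]] [[285.48756747 272.13630286]]
1.55 [[302.10126687 165.83763513]] [[285.42101937 277.39403413]]
```

{"api": "move_arm", "payload": {"commands": [[[0.7,-0.98,0],0,-1],[[0.7,-0.98,0],0,-1],[[0.7,-0.98,0],0,-1],[[0.7,-0.98,0],0,-1],[[0.7,-0.98,0],0,-1],[[0.7,-0.98,0],0,-1],[[0.7,-0.98,0],0,-1],[[0.7,-0.98,0],0,-1],[[0,0,-0.9],0,-1],[[0,0,-0.9],0,-1],[[0,0,-0.9],0,-1],[[0,0,-0.9],0,-1],[[0,0,-0.9],0,-1],[[0,0,0],0,-1],[[0,0,0],0,-1]]}}

```text
t: 8.95
eef_pos: [635.3, -46.8, 278.4]
tcp_rot: [-3.139, -0.0, 1.463]
ft_force: [-0.4, 0.7, 1.0]
opening: 0.005
grip_force: 0.0
```

{"api": "move_arm", "payload": {"commands": [[[0,0,-0.15],0,-1],[[0,0,-0.15],0,-1],[[0,0,-0.1],0,-1],[[0,0,-0.1],0,-1],[[0,0,-0.1],0,-1],[[0,0,-0.07],0,-1],[[0,0,0],0,-1]]}}

```text
t: 9.53
eef_pos: [635.3, -45.9, 260.9]
tcp_rot: [3.14, 0.0, 1.464]
ft_force: [-5.1, -0.1, 16.4]
opening: 0.003
grip_force: 8.3
```

{"api": "move_arm", "payload": {"commands": [[[0,0,-0.05],0,-1],[[0,0,-0.05],0,-1],[[0,0,0],0,-1]]}}

```text
t: 9.78
eef_pos: [635.2, -45.8, 260.4]
tcp_rot: [3.139, 0.0, 1.464]
ft_force: [-13.0, 2.1, 41.3]
opening: 0.003
grip_force: 20.4
```

The bail is hard on its stop. Lift off and go to the yellow tin.

{"api": "move_arm", "payload": {"commands": [[[0,0,0.3],0,-1],[[0,0,0.9],0,-1],[[0,0,0.9],0,0.5],[[-0.7,0.35,0.4],0,0.5],[[-0.9,0.45,0],0,0.5],[[-0.9,0.45,0],0,0.5],[[-0.9,0.45,0],0,0.5],[[-0.7,0.35,0],0,0.5],[[-0.35,0.18,0],0,0.5],[[0,0,0],0,0.5],[[0,0,0],0,0.5]]}}

```text
t: 10.7
eef_pos: [502.5, 20.9, 331.4]
tcp_rot: [3.14, 0.0, 1.464]
ft_force: [0.7, 0.8, 0.7]
opening: 0.578
grip_force: 0.0
```

```bash
python3 - <<'E'
from h import *
S=read_camera('scene'); W=read_camera('wrist'); 
cv2.imwrite('pics/c4.png',cv2.resize(np.hstack([S['image'],W['image']]),(800,300))[:,:,::-1])
print(env.state()['eef_pos'],env.state()['opening'],ray(W,(280,210)))
E
```

```text
[502.95406513  20.47254845 331.03144603] 0.6624255326960111 (array([510.17639323,  91.62020788, 311.00034978]), array([-0.03877586, -0.25177205, -0.96710916]))
```

View pics/c4.png

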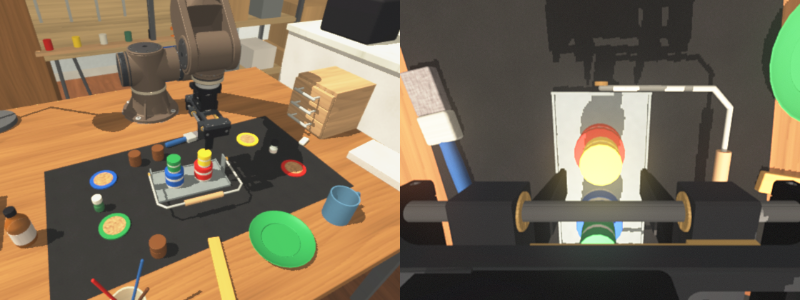

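Wrist view: yellow lid at about (283,226) full-scale, red beneath, green further at (279,340), lying between the open fingers. I'll get the lid positions from it.

```bash
python3 - <<'E'
from h import *
W=read_camera('wrist'); save(W,'w5')
h=cv2.cvtColor(W['image'],cv2.COLOR_RGB2HSV).astype(int)
m=((h[...,0]>22)&(h[...,0]<40)&(h[...,1]>60)&(h[...,2]>170)).astype(np.uint8); k=np.zeros_like(m);k[180:275,230:340]=1
q=np.argwhere(m&k)[:,::-1].astype(np.int32); c,r=cv2.minEnclosingCircle(q); print(len(q),c,r, atz(W,c,104), cv2.boundingRect(q))
mr=(((h[...,0]<10)|(h[...,0]>172))&(h[...,1]>100)).astype(np.uint8); k[:]=0;k[150:270,230:340]=1
q=np.argwhere(mr&k)[:,::-1].astype(np.int32);print(cv2.boundingRect(q))
for n,z,R,c in (('Y',104,21,(501.5,21)),('R',58,30,(501.5,21)),('G',104,21,(489,-76))):
    a=np.linspace(0,6.28,60); P=proj(W,np.c_[c[0]+R*np.cos(a),c[1]+R*np.sin(a),0*a+z]); print(n,P.min(0),P.max(0))
E
```

```text
2631 (279.5, 230.0) 34.296600341796875 [499.98614041  23.52358863 104.        ] (251, 196, 61, 69)
(244, 173, 71, 59)
Y [251.68687259 203.695379  ] [312.46511764 261.35085814]
R [246.29576858 179.47792456] [318.41797038 248.95075261]
G [252.3386655  329.95683883] [306.89655493 376.40790896]
```

```bash
python3 - <<'E'
from h import *
S=read_camera('scene')
a=np.linspace(0,6.28,90)
h=cv2.cvtColor(S['image'],cv2.COLOR_RGB2HSV).astype(int)
def box(m,x0,y0,x1,y1):
    k=np.zeros(m.shape,bool);k[y0:y1,x0:x1]=1;q=np.argwhere(m&k); return q[:,1].min(),q[:,1].max()+1,q[:,0].min()
H,Sa,V=h[...,0],h[...,1],h[...,2]
y=box((H>22)&(H<40)&(Sa>80)&(V>120),272,200,305,250); g=box((H>45)&(H<90)&(Sa>80)&(V>60),228,205,258,250)
for n,b,c in (('Y',y,(501.5,21)),('G',g,(489,-76))):
    P0=lambda x:proj(S,np.r_[np.c_[x[0]+21*np.cos(a),x[1]+21*np.sin(a),0*a+104],np.c_[x[0]+21*np.cos(a),x[1]+21*np.sin(a),0*a+94]])
    f=lambda x:[P0(x)[:,0].min()-b[0]+.5,P0(x)[:,0].max()-b[1]+.5,P0(x)[:,1].min()-b[2]+.5]
    r=least_squares(f,c); print(n,b,r.x,r.fun)
E
```

```text
Y (np.int64(276), np.int64(296), np.int64(207)) [497.7196767   22.16465427] [ 0.42977913 -0.42753259  0.02824928]
G (np.int64(232), np.int64(254), np.int64(215)) [486.24277239 -74.70609242] [ 1.06223622 -1.0770842   0.07088774]
```

{"api": "move_arm", "payload": {"commands": [[[-0.05,0.06,-0.7],0,0.5],[[0,0,-0.7],0,0.5],[[0,0,-0.6],0,0.5],[[0,0,-0.4],0,0.5],[[0,0,0],0,0.5],[[0,0,0],0,-0.3],[[0,0,0],0,-0.8],[[0,0,0],0,-1],[[0,0,0],0,-1],[[0,0,0],0,-1],[[0,0,0],0,-1],[[0,0,0],0,-1]]}}

```text
t: 11.9
eef_pos: [500.4, 22.7, 259.5]
tcp_rot: [3.141, 0.0, 1.464]
ft_force: [-0.7, -0.3, 6.4]
opening: 0.439
grip_force: 30.0
```

{"api": "move_arm", "payload": {"commands": [[[0,0,0.3],0,-1],[[0,0,0.7],0,-1],[[0,0,0.7],0,-1],[[0,0,0.7],0,-1],[[-0.2,0.46,0],0,-1],[[-0.42,0.92,0],0,-1],[[-0.42,0.92,0],0,-1],[[-0.42,0.92,0],0,-1],[[-0.42,0.92,0],0,-1],[[-0.42,0.92,0],0,-1],[[-0.42,0.92,0],0,-1],[[-0.42,0.92,0],0,-1],[[-0.42,0.92,0],0,-1],[[-0.27,0.46,0],0,-1],[[0,0,-0.7],0,-1],[[0,0,-0.7],0,-1],[[0,0,-0.7],0,-1],[[0,0,-0.7],0,-1],[[0,0,0],0,-1],[[0,0,0],0,-1]]}}

```text
t: 13.57
eef_pos: [385.4, 271.1, 247.0]
tcp_rot: [-3.14, 0.001, 1.464]
ft_force: [-1.2, 0.2, -0.4]
opening: 0.434
grip_force: 30.0
```

{"api": "move_arm", "payload": {"commands": [[[0,0,-0.6],0,-1],[[0,0,-0.3],0,-1],[[0,0,-0.15],0,-1],[[0,0,-0.1],0,-1],[[0,0,-0.1],0,-1],[[0,0,0],0,-1],[[0,0,0],0,-1]]}}

```text
t: 14.15
eef_pos: [385.5, 271.2, 209.8]
tcp_rot: [3.141, -0.0, 1.464]
ft_force: [0.2, 0.1, -0.3]
opening: 0.438
grip_force: 30.0
```

{"api": "move_arm", "payload": {"commands": [[[0,0,-0.04],0,-1],[[0,0,-0.04],0,-1],[[0,0,0],0,-1]]}}

```text
t: 14.4
eef_pos: [385.5, 271.1, 207.5]
tcp_rot: [3.141, -0.0, 1.464]
ft_force: [-0.3, -0.9, 5.3]
opening: 0.439
grip_force: 30.0
```

{"api": "move_arm", "payload": {"commands": [[[0,0,0],0,-0.05],[[0,0,0],0,0.2],[[0,0,0],0,0.3],[[0,0,0],0,0.3],[[0,0,0],0,0.3],[[0,0,0.4],0,0.3],[[0,0,0.8],0,0.4],[[0,0,0.9],0,0.5],[[0,0,0.9],0,0.5],[[0,0,0.9],0,0.5],[[0.3,-0.9,0.2],0,0.5],[[0.3,-0.95,0],0,0.5],[[0.3,-0.95,0],0,0.5],[[0.3,-0.95,0],0,0.5],[[0.3,-0.95,0],0,0.5],[[0.3,-0.95,0],0,0.5],[[0.3,-0.95,0],0,0.5],[[0.3,-0.95,0],0,0.5],[[0.3,-0.95,0],0,0.5],[[0,0,0],0,0.5]]}}

```text
t: 16.07
eef_pos: [467.7, 12.6, 330.1]
tcp_rot: [3.14, 0.0, 1.461]
ft_force: [-0.6, -0.2, 0.2]
opening: 0.746
grip_force: 0.0
```

{"api": "move_arm", "payload": {"commands": [[[0.2,-0.8,0],0,0.5],[[0.2,-0.9,0],0,0.5],[[0.2,-0.9,0],0,0.5],[[0.1,-0.43,0],0,0.5],[[0,0,0],0,0.5],[[0,0,-0.4],0,0.5],[[0,0,0],0,0.5]]}}

```text
t: 16.65
eef_pos: [486.8, -74.0, 316.8]
tcp_rot: [-3.139, -0.001, 1.463]
ft_force: [0.3, -0.0, -0.9]
opening: 0.748
grip_force: 0.0
```

```bash
python3 - <<'E'
from h import *
S=read_camera('scene'); W=read_camera('wrist'); 
print(env.state()['eef_pos'])
cv2.imwrite('pics/c6.png',cv2.resize(np.hstack([S['image'],W['image']]),(800,300))[:,:,::-1])
A=blob(S,'yellow',(347,190),30);print(A)
h=cv2.cvtColor(W['image'],cv2.COLOR_RGB2HSV).astype(int)
for n,(lo,hi) in dict(g=(45,90),b=(98,125)).items():
    m=(h[...,0]>lo)&(h[...,0]<hi)&(h[...,1]>90)&(h[...,2]>60); k=np.zeros(m.shape,bool);k[150:280,225:345]=1
    q=np.argwhere(m&k)[:,::-1].astype(np.int32); print(n,len(q),cv2.boundingRect(q))
for n,z,R,c in (('G',104,21,(488.5,-75)),('B',58,30,(488.5,-75))):
    a=np.linspace(0,6.28,60); P=proj(W,np.c_[c[0]+R*np.cos(a),c[1]+R*np.sin(a),0*a+z]); print(n,P.min(0),P.max(0))
E
```

```text
[487.19266571 -73.90233403 317.94331561]
(array([338.03928171, 194.39057239]), 121, (332, 186, 13, 18))
g 1229 (254, 199, 63, 71)
b 1719 (250, 176, 74, 63)
G [255.55103077 210.89102264] [320.10311884 271.68861619]
B [249.39227444 184.173928  ] [325.19308844 256.82395195]
```

View pics/c6.png

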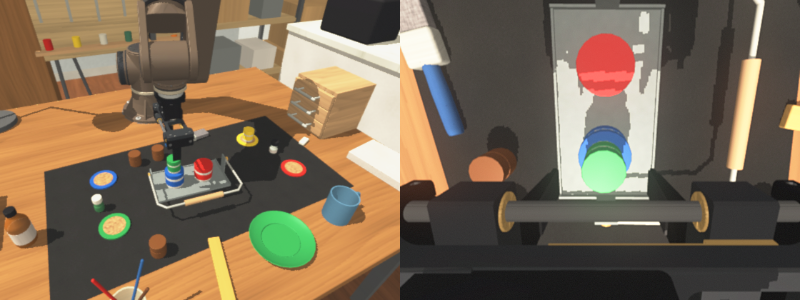

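Green tin lies between the fingers over blue; the yellow tin stands on its coaster at about (349,187) in the scene view. Check its centring from the top view.

```bash
python3 - <<'E'
from h import *
T=read_camera('top')
h=cv2.cvtColor(T['image'],cv2.COLOR_RGB2HSV).astype(int); print(h[278,150:198:3].tolist())
cv2.imwrite('pics/c7.png',cv2.resize(T['image'][250:305,145:200],(440,440),interpolation=cv2.INTER_NEAREST)[:,:,::-1])
a=np.linspace(0,6.28,90)
P=proj(T,np.c_[385.5+21*np.cos(a),271+21*np.sin(a),0*a+52]);print(P.min(0),P.max(0), (P.min(0)-[145,250])*8,(P.max(0)-[145,250])*8)
E
```

```text
[[0, 11, 48], [8, 22, 46], [23, 149, 197], [23, 147, 213], [23, 145, 214], [23, 146, 215], [24, 145, 214], [23, 146, 215], [23, 145, 215], [23, 145, 180], [23, 124, 232], [16, 96, 244], [30, 110, 255], [30, 112, 255], [17, 55, 83], [23, 29, 70]]
[157.65313558 269.52443183] [176.03401256 288.29736435] [101.2250846  156.19545464] [248.27210051 306.37891476]
```

View pics/c7.png

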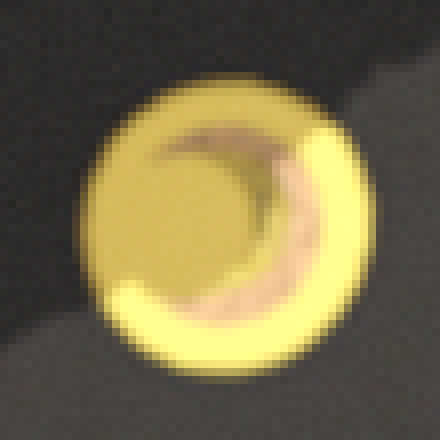

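Yellow lid's right edge at ~249, spans 152–308: matches the commanded spot within ~1 mm, so the top view is trustworthy. Grip green.

{"api": "move_arm", "payload": {"commands": [[[0.04,-0.03,-0.6],0,0.45],[[0,0,-0.7],0,0.4],[[0,0,-0.5],0,0.4],[[0,0,-0.15],0,0.4],[[0,0,0],0,0.4],[[0,0,0],0,-0.3],[[0,0,0],0,-0.8],[[0,0,0],0,-1],[[0,0,0],0,-1],[[0,0,0],0,-1],[[0,0,0],0,-1],[[0,0,0],0,-1]]}}

```text
t: 17.8
eef_pos: [488.6, -75.7, 260.1]
tcp_rot: [3.141, 0.0, 1.464]
ft_force: [-1.3, 0.9, 7.4]
opening: 0.439
grip_force: 30.0
```

{"api": "move_arm", "payload": {"commands": [[[0,0,0.3],0,-1],[[0,0,0.7],0,-1],[[0,0,0.7],0,-1],[[0,0,0.7],0,-1],[[0.2,-0.45,0],0,-1],[[0.4,-0.9,0],0,-1],[[0.4,-0.9,0],0,-1],[[0.4,-0.9,0],0,-1],[[0.4,-0.9,0],0,-1],[[0.4,-0.9,0],0,-1],[[0.4,-0.9,0],0,-1],[[0.25,-0.7,0],0,-1],[[0.13,-0.4,0],0,-1],[[0,0,-0.7],0,-1],[[0,0,-0.7],0,-1],[[0,0,-0.7],0,-1],[[0,0,-0.7],0,-1],[[0,0,0],0,-1],[[0,0,0],0,-1]]}}

```text
t: 19.38
eef_pos: [577.9, -284.2, 246.8]
tcp_rot: [-3.14, -0.001, 1.464]
ft_force: [-0.5, -1.2, -0.7]
opening: 0.436
grip_force: 30.0
```

```bash
python3 - <<'E'
from h import *
T=read_camera('top'); S=read_camera('scene'); print(env.state()['eef_pos'])
a=np.linspace(0,6.28,200)
for p in(T,S):
  for c in('green','blue','red'):
    X0={'green':(578,-284),'blue':(384,-278.5),'red':(593,322)}[c]
    h=cv2.cvtColor(p['image'],cv2.COLOR_RGB2HSV).astype(int); lo,hi={'green':(45,90),'blue':(98,125),'red':(172,187)}[c]
    H=h[...,0]; H=np.where((H<8)&(c=='red'),H+180,H); m=(H>lo)&(H<hi)&(h[...,1]>70)&(h[...,2]>100)
    P=proj(p,np.c_[X0[0]+44*np.cos(a),X0[1]+44*np.sin(a),0*a+6]).astype(np.int32); k=np.zeros(m.shape,np.uint8); cv2.fillPoly(k,[P],1)
    q=np.argwhere(m&(k>0))[:,::-1].astype(np.int32)
    if len(q)>50:
        e=cv2.fitEllipse(cv2.convexHull(q)); print(c,len(q),atz(p,e[0],6).round(1),np.round(e[1],1))
E
```

```text
[ 578.22946662 -284.32491074  248.69480435]
green 239 [ 579.3 -282.7    6. ] [31.1 33.8]
red 536 [593.5 323.1   6. ] [35.2 36.3]
green 524 [ 579.5 -285.4    6. ] [34.3 46.9]
red 362 [593.8 321.1   6. ] [22.9 38. ]
```

{"api": "move_arm", "payload": {"commands": [[[0.03,0,-0.6],0,-1],[[0,0,-0.3],0,-1],[[0,0,-0.15],0,-1],[[0,0,-0.1],0,-1],[[0,0,-0.1],0,-1],[[0,0,-0.04],0,-1],[[0,0,0],0,-1],[[0,0,0],0,-1]]}}

```text
t: 20.15
eef_pos: [579.0, -284.2, 209.2]
tcp_rot: [3.141, 0.0, 1.464]
ft_force: [1.2, -0.0, 0.0]
opening: 0.433
grip_force: 30.0
```

{"api": "move_arm", "payload": {"commands": [[[0,0,-0.03],0,-1],[[0,0,-0.03],0,-1],[[0,0,0],0,-1]]}}

```text
t: 20.4
eef_pos: [579.0, -284.2, 208.2]
tcp_rot: [3.141, 0.0, 1.464]
ft_force: [-2.3, 0.8, 8.3]
opening: 0.437
grip_force: 30.0
```

{"api": "move_arm", "payload": {"commands": [[[0,0,0],0,-0.05],[[0,0,0],0,0.2],[[0,0,0],0,0.3],[[0,0,0],0,0.3],[[0,0,0],0,0.3],[[0,0,0.4],0,0.3],[[0,0,0.8],0,0.4],[[0,0,0.9],0,0.5],[[0,0,0.9],0,0.7],[[0,0,0.9],0,0.8],[[-0.4,0.9,0.1],0,0.8],[[-0.4,0.9,0],0,0.8],[[-0.4,0.9,0],0,0.8],[[-0.4,0.9,0],0,0.8],[[-0.4,0.9,0],0,0.8],[[-0.4,0.9,0],0,0.8],[[-0.4,0.9,0],0,0.8],[[-0.22,0.67,0],0,0.8],[[0,0,0],0,0.8],[[0,0,0],0,0.8]]}}

```text
t: 22.07
eef_pos: [488.3, -74.5, 328.0]
tcp_rot: [3.14, 0.0, 1.466]
ft_force: [0.1, 0.2, 0.3]
opening: 0.899
grip_force: 0.0
```

```bash
cat > look.py <<'E'
from h import *
import sys
p=read_camera('scene'); print(env.state()['eef_pos'],env.state()['opening'])
save(p,sys.argv[1])
E
python3 look.py s8
```

```text
[488.61395869 -75.2083185  327.81344685] 0.8999104021014266
```

View pics/s8.png

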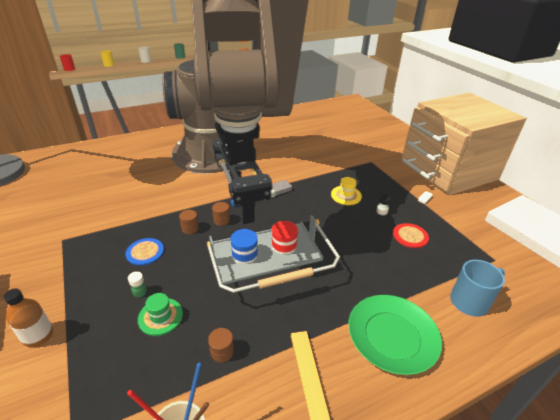

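Green stands on its coaster at (158,310), yellow on its own at (347,187); bail still down. Next: blue.

{"api": "move_arm", "payload": {"commands": [[[0,0,-0.8],0,0.8],[[0,0,-0.9],0,0.8],[[0,0,-0.9],0,0.8],[[0,0,-0.8],0,0.8],[[0,0,-0.4],0,0.8],[[0,0,-0.1],0,0.8],[[0,0,0],0,0.8],[[0,0,0],0,0.3],[[0,0,0],0,-0.3],[[0,0,0],0,-0.8],[[0,0,0],0,-1],[[0,0,0],0,-1],[[0,0,0],0,-1],[[0,0,0],0,-1]]}}

```text
t: 23.28
eef_pos: [488.4, -75.1, 210.7]
tcp_rot: [3.141, 0.0, 1.464]
ft_force: [-1.1, -1.7, 7.8]
opening: 0.632
grip_force: 30.0
```

{"api": "move_arm", "payload": {"commands": [[[0,0,0.3],0,-1],[[0,0,0.7],0,-1],[[0,0,0.8],0,-1],[[0,0,0.8],0,-1],[[0,0,0.8],0,-1],[[-0.25,-0.45,0.1],0,-1],[[-0.45,-0.9,0],0,-1],[[-0.45,-0.9,0],0,-1],[[-0.45,-0.9,0],0,-1],[[-0.45,-0.9,0],0,-1],[[-0.45,-0.9,0],0,-1],[[-0.45,-0.9,0],0,-1],[[-0.34,-0.6,0],0,-1],[[-0.18,-0.33,0],0,-1],[[0,0,-0.7],0,-1],[[0,0,-0.7],0,-1],[[0,0,-0.6],0,-1],[[0,0,-0.2],0,-1],[[0,0,0],0,-1],[[0,0,0],0,-1]]}}

```text
t: 24.95
eef_pos: [384.5, -278.3, 249.5]
tcp_rot: [-3.142, -0.0, 1.464]
ft_force: [0.2, -1.0, -1.5]
opening: 0.621
grip_force: 30.0
```

{"api": "move_arm", "payload": {"commands": [[[0,0,-0.5],0,-1],[[0,0,-0.3],0,-1],[[0,0,-0.15],0,-1],[[0,0,-0.1],0,-1],[[0,0,-0.1],0,-1],[[0,0,0],0,-1],[[0,0,0],0,-1]]}}

```text
t: 25.53
eef_pos: [384.3, -278.5, 214.8]
tcp_rot: [3.141, 0.0, 1.464]
ft_force: [0.4, 0.5, -1.4]
opening: 0.628
grip_force: 30.0
```

{"api": "move_arm", "payload": {"commands": [[[0,0,-0.04],0,-1],[[0,0,-0.04],0,-1],[[0,0,0],0,-1]]}}

```text
t: 25.78
eef_pos: [384.2, -278.5, 212.7]
tcp_rot: [3.141, 0.001, 1.464]
ft_force: [-0.7, 1.2, 5.5]
opening: 0.627
grip_force: 30.0
```

{"api": "move_arm", "payload": {"commands": [[[0,0,0],0,0.35],[[0,0,0],0,0.6],[[0,0,0],0,0.75],[[0,0,0],0,0.75],[[0,0,0],0,0.75],[[0,0,0.4],0,0.75],[[0,0,0.8],0,0.75],[[0,0,0.9],0,0.8],[[0,0,0.9],0,0.8],[[0,0,0.8],0,0.8],[[0.35,0.9,0],0,0.8],[[0.35,0.9,0],0,0.8],[[0.35,0.9,0],0,0.8],[[0.35,0.9,0],0,0.8],[[0.35,0.9,0],0,0.8],[[0.35,0.9,0],0,0.8],[[0.35,0.9,0],0,0.8],[[0.35,0.9,0],0,0.8],[[0.35,0.9,0],0,0.8],[[0.35,0.9,0],0,0.8]]}}

```text
t: 27.45
eef_pos: [489.5, -7.0, 326.2]
tcp_rot: [-3.142, 0.0, 1.464]
ft_force: [1.3, -0.5, 0.5]
opening: 0.9
grip_force: 0.0
```

{"api": "move_arm", "payload": {"commands": [[[0.35,0.7,0],0,0.8],[[0,0.25,0],0,0.8],[[0,0,0],0,0.8],[[0,0,0],0,0.8]]}}

```text
t: 27.78
eef_pos: [499.3, 19.8, 326.0]
tcp_rot: [-3.141, 0.0, 1.465]
ft_force: [-0.6, -0.5, -0.6]
opening: 0.9
grip_force: 0.0
```

{"api": "move_arm", "payload": {"commands": [[[0.04,0.05,-0.8],0,0.8],[[0,0,-0.9],0,0.8],[[0,0,-0.9],0,0.8],[[0,0,-0.8],0,0.8],[[0,0,-0.35],0,0.8],[[0,0,-0.1],0,0.8],[[0,0,0],0,0.8],[[0,0,0],0,0.3],[[0,0,0],0,-0.3],[[0,0,0],0,-0.8],[[0,0,0],0,-1],[[0,0,0],0,-1],[[0,0,0],0,-1],[[0,0,0],0,-1]]}}

```text
t: 28.95
eef_pos: [500.9, 21.6, 211.3]
tcp_rot: [3.141, 0.0, 1.464]
ft_force: [-1.4, -0.6, 7.4]
opening: 0.627
grip_force: 30.0
```

{"api": "move_arm", "payload": {"commands": [[[0,0,0.3],0,-1],[[0,0,0.7],0,-1],[[0,0,0.8],0,-1],[[0,0,0.8],0,-1],[[0,0,0.8],0,-1],[[0.15,0.45,0.1],0,-1],[[0.28,0.9,0],0,-1],[[0.28,0.9,0],0,-1],[[0.28,0.9,0],0,-1],[[0.28,0.9,0],0,-1],[[0.28,0.9,0],0,-1],[[0.28,0.9,0],0,-1],[[0.28,0.9,0],0,-1],[[0.28,0.9,0],0,-1],[[0.28,0.9,0],0,-1],[[0.28,0.9,0],0,-1],[[0.13,0.45,0],0,-1],[[0,0.1,0],0,-1],[[0,0,0],0,-1],[[0,0,0],0,-1]]}}

```text
t: 30.62
eef_pos: [592.9, 320.9, 315.8]
tcp_rot: [-3.141, 0.001, 1.464]
ft_force: [-0.3, -0.1, -0.8]
opening: 0.628
grip_force: 30.0
```

{"api": "move_arm", "payload": {"commands": [[[0,0,-0.7],0,-1],[[0,0,-0.8],0,-1],[[0,0,-0.7],0,-1],[[0,0,-0.5],0,-1],[[0,0,-0.3],0,-1],[[0,0,-0.1],0,-1],[[0,0,-0.1],0,-1],[[0,0,0],0,-1],[[0,0,0],0,-1]]}}

```text
t: 31.37
eef_pos: [593.5, 321.4, 220.6]
tcp_rot: [3.14, -0.001, 1.464]
ft_force: [-0.1, -0.2, -0.9]
opening: 0.628
grip_force: 30.0
```

{"api": "move_arm", "payload": {"commands": [[[0,0.02,-0.1],0,-1],[[0,0,-0.06],0,-1],[[0,0,-0.04],0,-1],[[0,0,-0.04],0,-1],[[0,0,0],0,-1]]}}

```text
t: 31.78
eef_pos: [593.2, 322.2, 213.3]
tcp_rot: [3.141, -0.0, 1.464]
ft_force: [-2.6, -0.7, 6.9]
opening: 0.627
grip_force: 30.0
```

Touching down. Release, rise and move clear over the yellow side, out of the views.

{"api": "move_arm", "payload": {"commands": [[[0,0,0],0,0.35],[[0,0,0],0,0.6],[[0,0,0],0,0.75],[[0,0,0],0,0.75],[[0,0,0],0,0.75],[[0,0,0.4],0,0.75],[[0,0,0.8],0,0.75],[[0,0,0.9],0,0.8],[[0,0,0.9],0,0.8],[[0,0,0.9],0,0.8],[[0,0,0.9],0,0.8],[[0,0,0.9],0,0.8],[[-0.7,0.7,0.3],0,0.8],[[-0.9,0.8,0],0,0.8],[[-0.9,0.8,0],0,0.8],[[-0.9,0.8,0],0,0.8],[[-0.9,0.8,0],0,0.8],[[-0.9,0.8,0],0,0.8],[[-0.9,0.8,0],0,0.8],[[-0.5,0.5,0],0,0.8]]}}

```text
t: 33.45
eef_pos: [392.4, 503.8, 393.6]
tcp_rot: [3.141, -0.001, 1.466]
ft_force: [1.1, -0.6, -0.0]
opening: 0.902
grip_force: 0.0
```

```bash
python3 - <<'E'
from h import *
T=read_camera('top');S=read_camera('scene')
cv2.imwrite('pics/f.png',cv2.resize(np.hstack([S['image'][120:360,60:460],T['image'][120:360,100:500]]),(800,240))[:,:,::-1])
def wood(p,x0,y0,x1,y1):
    h=cv2.cvtColor(p['image'],cv2.COLOR_RGB2HSV).astype(int); w=(h[...,0]<25)&(h[...,1]>70)&(h[...,2]>120)
    k=np.zeros(w.shape,bool);k[y0:y1,x0:x1]=1; q=np.argwhere(w&k)[:,::-1]; return cv2.minAreaRect(q.astype(np.int32))[0]
us=[wood(T,275,155,332,175),wood(S,253,262,318,290)]; print(us,tri((T,S),us)); print(env.state()['eef_pos'])
E
```

```text
[(302.3578796386719, 164.98985290527344), (285.1470947265625, 277.0882568359375)] [635.84203384 -45.04931901  65.44920529]
[392.67884245 503.98796784 393.48007954]
```

View pics/f.png

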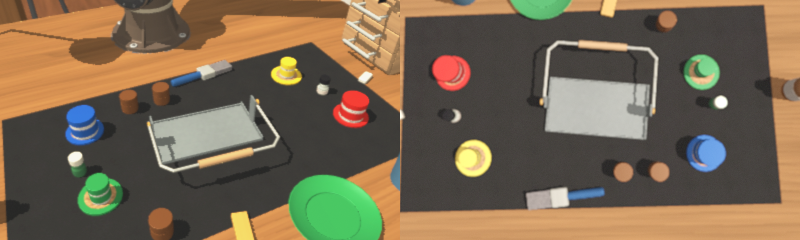

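All four tins stand upright on their matching coasters, and the bail is down on its far stop (scene row 277, as predicted for 1.55 rad).

```bash
python3 -c "
from cell import env
print(env.job_done())"
```

```text
the job is handed in; nothing more can be done
None
```

I swung the bail down to its far-side stop before moving any tin, then stood all four tins upright on their matching coasters and handed the job in at about 34 s of the 115 s allowed.

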